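# Click the banding wheel round past its stiff spot

## Task

Turn the banding wheel that carries the terracotta bowl slowly counter-clockwise (seen from above) by its yellow knob: it grows stiff, then gives as the white pointer line passes the red mark on the white ring. Stop just past that, with the pointer in the green band, never running on beyond the band, and let go of the knob so that the wheel stays there. Leave the other wheel, with the blue bowl, as it stands.

Things in the scene. Friction and masses are not known exactly. Their poses are not given: they have to be found in the camera images.
- wheel (a joint): Turn of the 220 mm dark grey wheel head (top 90 mm above the bench) with the terracotta bowl: rad, counter-clockwise from above, stops at -0.2 and 2.0. Starts at -0.17 to 0.17. Friction holds it wherever it is left. Push needed at the knob: 5 N at 0, up to 8 N at 0.62, back to 5 N at 1.0 (top of the bump, pointer on the red mark), 2 N by 1.4. Green band: 1.05 to 1.40.
- wheel_base: Fixed foot and white index ring (280 mm across, top 70 mm above the bench) under that wheel. Origin on the wheel's axis at bench level, z up; its x axis points to the red mark, the green band lies 0.05 to 0.40 rad counter-clockwise of it. Knob and white pointer line stand at (joint - 1.0) rad from this x axis, counter-clockwise positive. Its place and yaw vary.
- wheel_knob: Upright yellow knob on that wheel, spinning freely on its own pin: 22 mm across, grip part 97 to 140 mm above the bench. Origin on its axis at grip height, 119 mm above the bench, 95 mm from the wheel's axis. The bowl at the wheel's centre (104 mm across, stuck down, rim 135 mm above the bench) leaves 32 mm beside the knob; the knob's own axes do not matter.
- other_knob: The same yellow knob on the other, identical wheel, the one with the blue bowl, to be left alone. Origin as for the first knob.

How it is judged:
By the outcome, as a careful person would: the job done as asked, in the order asked, and still so for the second after the job is handed in, with the robot touching nothing.
It also fails if it takes over 38 s, if anything falls off the work surface, if the arm or the gripper's body presses on something with over 40 N, if the wrist force passes 120 N, or if a joint passes its speed limit or range.

## Robot

A 6-joint arm with a two-finger parallel gripper is mounted at the origin on the work surface. World frame = base frame: x ahead of the robot, y to its left, z up, the work surface at z = 0. Lengths are in m, angles in degrees, forces in N, time in s.
With the tool pointing down it reaches from about 0.4 to 0.825 m from the base axis. Payload 7 kg.
Tool frame: the origin (TCP) lies on the centre line of the jaws, within the pads' length; the fingertips stand 22 mm ahead of it and the grasp point (between the pads) lies 3 mm ahead of it; z points along the fingers, y is the line along which they close (so a half turn about z gives the same grasp; the last joint's range is limited). The gripper opens to 88 mm and grips with 3 to 60 N. Pads are 19 mm wide; open, the fingers measure 130 mm over their backs; the gripper's body (78 mm by 193 mm) begins 47 mm behind the grasp point.
Start: joints at [80.163, 20.546, 0.682, 0, -70.136, -16.507], TCP at [0.3, 0.605, 0.249] pointing down, gripper open.
Joint ranges: [-176.03, 176.03], [-82.01, 121.73], [-58.28, 71.71], [-173.87, 95.51], [-174.79, -0.11], [-173.66, 173.66]. Speed limits (degrees/s): [136.94, 136.94, 172.46, 180, 180, 180].

## Interface

Orientations are given as [roll, pitch, yaw] about the fixed x, y, z axes, in that order (R = Rz(yaw) Ry(pitch) Rx(roll)).
In Python, from plant import get_state, cams, r gives the robot as it stands.
- The arm moves only by the tool apply_moves, never from a script. Its argument "targets" is a list of rows, each an object with "dp": the shift along the world's x, y, z in m, a list of three; "yaw": the turn about the world's z in degrees. In form: [{"dp": [x, y, z], "yaw": yaw}, ...]. A call has 1 to 20 rows; each row is the pose to reach, as a shift and turn from the pose commanded when the call began; what a row does not reach only later rows make up. A row lasts 1/12 s, in which the tool goes at most 41.7 mm and 7.16 degrees, less where a joint would pass 70% of its speed; a pose out of reach is approached as far as the arm can. A call with a gripper value outside its range is refused whole. "grip" is the gripper command: -1 is fully open, 1 is shut, values between are in proportion, set as the call begins (left out, the last holds). The fingers move at their own pace and stop on an object; "squeeze" is the grip in N (left out, the last holds). Time passes only in rows, so rows that repeat a pose let the fingers close. It gives the time, the measured TCP pose, the force, the opening and the grip force at its end, in the units of the state.
- get_state(): the state, without advancing time (a new reading comes with each control period).
- cams.capture(name): name is "side" or "top"; returns a dict with "image" (480x640x3 uint8, red, green, blue), "range_z" (480x640 float32, m along the optical axis (not along the pixel's ray), 0 where there is no reading), "fx", "fy", "cx", "cy" (pixels), "k1" (the pictures are not rectified: a ray, as slopes to the right and down, at radius r is drawn at 1 + k1 r^2 times it, then the intrinsics apply), "R" (3x3) and "t" (3): a world point X has camera coordinates R X + t. Camera axes: x right, y down, z forward; pixel columns grow to the right and rows downward; lengths in m; the calibration is good to about 2 mm. A picture is of the moment at which its call begins.
- r.close_job(): hands the job in; it is judged then, once.
The state is a dict: "time_s": time; "joints": joint angles; "qd": joint speeds; "joint_torque": joint torques, N m; "tcp_pos": TCP position; "eef_rot": TCP orientation; "contact_force": force on the tool from outside, world axes, zero at the start; "moment": the same for the moment, N m; "gripper_width": finger opening in m; "gripper_force": force on a finger pad.
Only numpy, scipy, OpenCV 4.12 (cv2) and the standard library are available. Lean on these libraries where they do the work, as an engineer would, in place of code of your own. Each camera call takes 0.05 s, during which the arm holds its last target. There are 200 camera calls.

## Working session

There is one attempt and no reset: what is moved stays moved. The work goes in short steps, Python scripts to look and compute and a tool call to move; the robot and the scene stay as the last step left them, time stands still between calls to the robot, and variables do not carry over. Pictures are saved under pics/ and viewed, at most 10 in all, crops included, and the job is handed in when it is done.

Besides the shell and the picture viewer there is one more tool, called after "Emit:" by a JSON object that holds its "fn" and its "kwargs", one argument or row to a line. apply_moves: Moves the arm, as the interface text tells. Its arguments: {"type":"object","properties":{"targets":{"type":"array","items":{"type":"object","properties":{"dp":{"type":"array","items":{"type":"number"}},"yaw":{"type":"number"}}}},"grip":{"type":"number"},"squeeze":{"type":"number"}},"required":["targets"]}

```bash
mkdir -p pics
cat > h.py <<'E'
import numpy as np,cv2
from plant import get_state,cams,r
def cap(n,f):
    c=cams.capture(n); cv2.imwrite('pics/'+f+'.png',c['image'][:,:,::-1]); 
    np.save('pics/'+f+'.npy',c,allow_pickle=True); return c
def load(f): return np.load('pics/'+f+'.npy',allow_pickle=True).item()
def ray(c,u,v):
    K=np.array([[c['fx'],0,c['cx']],[0,c['fy'],c['cy']],[0,0,1.]])
    x=cv2.undistortPoints(np.array([[[u,v]]],float),K,np.array([c['k1'],0,0,0,0.]))[0,0]
    R=np.array(c['R']); t=np.array(c['t'])
    return -R.T@t, R.T@np.array([x[0],x[1],1])
def atz(c,u,v,z):
    o,d=ray(c,u,v); return o+d*(z-o[2])/d[2]
def rng(c,u,v):
    o,d=ray(c,u,v); return o+d*c['range_z'][int(round(v)),int(round(u))]
def tri(c1,p1,c2,p2):
    o1,d1=ray(c1,*p1);o2,d2=ray(c2,*p2)
    s=np.linalg.lstsq(np.c_[d1,-d2],o2-o1,rcond=None)[0]
    a=o1+s[0]*d1;b=o2+s[1]*d2; return (a+b)/2,np.linalg.norm(a-b)
E
python3 - <<'E'
from h import *
for n in('side','top'):
    c=cap(n,n+'0'); print(n,-np.array(c['R']).T@c['t'],c['fx'],c['k1'])
print(get_state())
E
```

```text
side [ 0.19972987 -0.65727865  0.5613086 ] 603.5032358837815 -0.022411249330001107
top [ 0.46407666 -0.02897245  0.93091407] 558.0916388441289 -0.17661165477169338
{'time_s': 0.1, 'joints': array([ 8.01629278e+01,  2.05877603e+01,  6.38484150e-01, -1.80200586e-02,
       -7.01361482e+01, -1.65081089e+01]), 'qd': array([-0.0088945 , -0.02902182,  0.04094599, -0.00438415,  0.04855825,
       -0.02943   ]), 'joint_torque': array([-2.38002700e-03, -5.84162557e+01,  2.93752509e+01,  7.01562077e+00,
        1.02320398e-02, -5.20163394e-05]), 'tcp_pos': array([0.2993764 , 0.60451824, 0.24770653]), 'eef_rot': array([ 1.79913283e+02, -8.03311892e-03, -2.63513107e+01]), 'contact_force': array([ 0.65122787, -0.44967051,  0.06715051]), 'moment': array([-0.01388634,  0.01908831, -0.02362753]), 'gripper_force': 0.0, 'gripper_width': 0.08770890975332485}
```

View pics/top0.png

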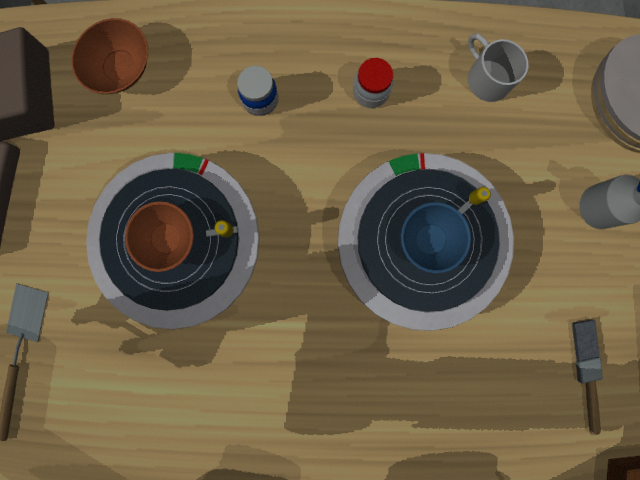

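View pics/side0.png

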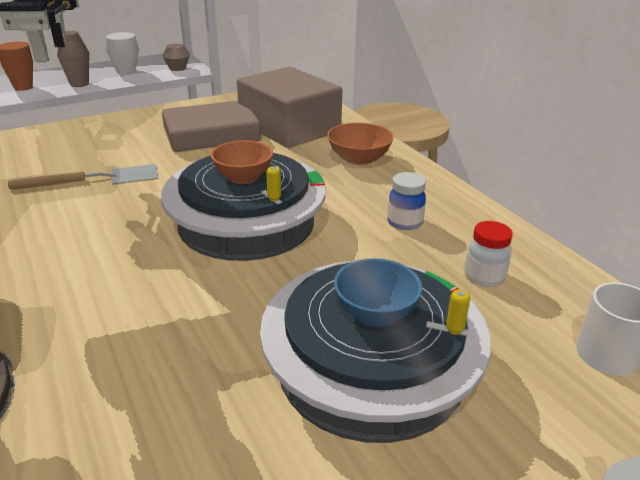

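The top view has image-up as +x. The terracotta wheel is on the left: ring centre about (172,240), knob about (224,228), red mark about (205,166). In the side view its knob is at about (273,183). I'll enlarge both.

Run:
```python
from h import *
a=load('top0')['image'][150:240,150:250]; b=load('side0')['image'][150:225,245:345]
cv2.imwrite('pics/crop0.png',np.vstack([cv2.resize(a,None,fx=4,fy=4,interpolation=2),cv2.resize(b[:,:],None,fx=4,fy=4,interpolation=2)])[:600,:,::-1])
t=load('top0')
im=t['image'].astype(int); h=cv2.cvtColor(t['image'],cv2.COLOR_RGB2HSV)
# points by depth in wheel region
P=np.array([[u,v,*rng(t,u,v)] for v in range(140,345,1) for u in range(75,270,1) if t['range_z'][v,u]>0])
z=P[:,4]; hist,e=np.histogram(z,np.arange(0,.16,.005)); print(dict(zip(e.round(3),hist)))
from scipy.optimize import least_squares
for lo,hi in((.062,.078),(.083,.096)):
    m=np.zeros((480,640),np.uint8); Q=P[(z>lo)&(z<hi)]; m[Q[:,1].astype(int),Q[:,0].astype(int)]=255
    cn=max(cv2.findContours(m,0,1)[0],key=cv2.contourArea)[:,0]
    zz=Q[:,4].mean(); W=np.array([atz(t,u,v,zz)[:2] for u,v in cn])
    f=least_squares(lambda p:np.hypot(W[:,0]-p[0],W[:,1]-p[1])-p[2],[.45,.2,.13],loss='soft_l1',f_scale=.002)
    print(zz,f.x)
for nm in('top0','side0'):
    c=load(nm); hs=cv2.cvtColor(c['image'],cv2.COLOR_RGB2HSV)
    y=cv2.inRange(hs,(22,150,60),(32,255,255)); n,l,s,ce=cv2.connectedComponentsWithStats(y)
    print(nm,[(s[i],ce[i].round(1)) for i in range(1,n) if s[i,4]>30])
```

```text
{np.float64(0.0): np.int64(2969), np.float64(0.005): np.int64(0), np.float64(0.01): np.int64(0), np.float64(0.015): np.int64(0), np.float64(0.02): np.int64(0), np.float64(0.025): np.int64(0), np.float64(0.03): np.int64(0), np.float64(0.035): np.int64(0), np.float64(0.04): np.int64(0), np.float64(0.045): np.int64(0), np.float64(0.05): np.int64(0), np.float64(0.055): np.int64(10), np.float64(0.06): np.int64(133), np.float64(0.065): np.int64(6611), np.float64(0.07): np.int64(1491), np.float64(0.075): np.int64(35), np.float64(0.08): np.int64(139), np.float64(0.085): np.int64(9428), np.float64(0.09): np.int64(2419), np.float64(0.095): np.int64(333), np.float64(0.1): np.int64(418), np.float64(0.105): np.int64(501), np.float64(0.11): np.int64(416), np.float64(0.115): np.int64(237), np.float64(0.12): np.int64(253), np.float64(0.125): np.int64(302), np.float64(0.13): np.int64(735), np.float64(0.135): np.int64(92), np.float64(0.14): np.int64(144), np.float64(0.145): np.int64(5), np.float64(0.15): np.int64(0)}
0.06857962482262894 [0.52284361 0.20215325 0.13833901]
0.08881846856438924 [0.52281983 0.20192384 0.10875563]
top0 [(array([469, 187,  21,  18, 237], dtype=int32), array([478.7, 195.7])), (array([214, 220,  16,  16, 150], dtype=int32), array([221.9, 227.6]))]
side0 [(array([266, 166,  15,  35, 430], dtype=int32), array([273.4, 183.4])), (array([446, 290,  24,  45, 734], dtype=int32), array([457.2, 312.1]))]
```

View pics/crop0.png

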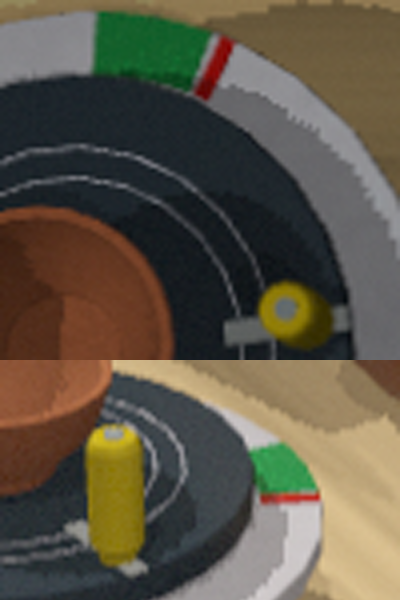

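The crop shows the grey knob top at top (221.3,226.8) and side (273.1,168.3). The red mark runs from (207.5,160) to (201.6,173.7) in the top view, with the green band to its left.

Run:
```python
from h import *
t=load('top0');s=load('side0')
p,e=tri(t,(221.3,226.8),s,(273.1,168.3)); print('knobtop',p,e)
C=np.array([.5228,.2020])
for z in(.135,.14):print(atz(t,221.3,226.8,z),atz(s,273.1,168.3,z))
k=p[:2]-C; print('r',np.hypot(*k),'ang',np.degrees(np.arctan2(k[1],k[0])))
for q in((207.5,160),(204.6,166.9),(201.6,173.7)):
    m=atz(t,*q,.07)[:2]-C; print('red',m,np.hypot(*m),np.degrees(np.arctan2(m[1],m[0])))
m=tri(t,(201.6,173.7),s,(245+262/4,150+(497-360)/4)); print('red inner tri',m)
# side ring circle check
for q in((175,152),(193,153.)):
    pass
for q in((231,231),(208,233)): 
    m=atz(t,*q,.09)[:2]-C; print('ptr',np.degrees(np.arctan2(m[1],m[0])))
p2,e=tri(t,(480.5,190),s,(459.5,292)); print('other',p2,e)
```

```text
knobtop [0.53720132 0.1078581  0.14574443] 0.0006638691000060005
[0.53789264 0.10986303 0.135     ] [0.54624362 0.12751569 0.135     ]
[0.53742893 0.10899086 0.14      ] [0.5421795  0.11831115 0.14      ]
r 0.09523704652543517 ang -81.3026229099642
red [ 0.12691126 -0.05462788] 0.1381690033619551 -23.28905031405084
red [ 0.11573177 -0.05047646] 0.12626050977548992 -23.564444056599765
red [ 0.10474611 -0.04615618] 0.1144645844074429 -23.78059792142885
red inner tri (array([0.62696544, 0.15486923, 0.07412005]), np.float64(0.0004402121376931678))
ptr -82.47407114946007
ptr -81.65385356642928
other [ 0.5972381  -0.26390834  0.14252491] 0.0012569746455004876
```

The knob is at about (0.537, 0.108), angle −81.7°, r 95 mm. The red mark is at −23.6°, so the joint is about −0.01. These match the given sizes. I'll move above the knob with the jaws closing along the tangent.

Emit:
{"fn": "apply_moves", "kwargs": {
  "targets": [
    {"dp": [0.0158,-0.0331,0],"yaw": -4},
    {"dp": [0.0316,-0.0663,0],"yaw": -8},
    {"dp": [0.0474,-0.0994,0],"yaw": -12},
    {"dp": [0.0632,-0.1325,0],"yaw": -16},
    {"dp": [0.079,-0.1657,0],"yaw": -20},
    {"dp": [0.0948,-0.1988,0],"yaw": -24},
    {"dp": [0.1106,-0.2319,0],"yaw": -28},
    {"dp": [0.1264,-0.2651,0],"yaw": -32},
    {"dp": [0.1422,-0.2982,0],"yaw": -36},
    {"dp": [0.158,-0.3313,0],"yaw": -40},
    {"dp": [0.1738,-0.3645,0],"yaw": -44},
    {"dp": [0.1896,-0.3976,0],"yaw": -48},
    {"dp": [0.2054,-0.4307,0],"yaw": -52},
    {"dp": [0.2212,-0.4639,0],"yaw": -55},
    {"dp": [0.232,-0.487,-0.01],"yaw": -55},
    {"dp": [0.237,-0.497,-0.03],"yaw": -55},
    {"dp": [0.237,-0.497,-0.05],"yaw": -55},
    {"dp": [0.237,-0.497,-0.06],"yaw": -55},
    {"dp": [0.237,-0.497,-0.06],"yaw": -55}
  ],
  "grip": -1
}}

```text
time_s: 1.68
tcp_pos: [0.5351, 0.1071, 0.186]
eef_rot: [179.7, -0.1, -81.4]
contact_force: [-0.5, 0.5, -0.4]
gripper_width: 0.0875
gripper_force: 0.0
```

Emit:
{"fn": "apply_moves", "kwargs": {
  "targets": [
    {"dp": [0.0015,0.001,-0.012],"yaw": 0},
    {"dp": [0.0015,0.001,-0.024],"yaw": 0},
    {"dp": [0.0015,0.001,-0.036],"yaw": 0},
    {"dp": [0.0015,0.001,-0.048],"yaw": 0},
    {"dp": [0.0015,0.001,-0.056],"yaw": 0},
    {"dp": [0.0015,0.001,-0.061],"yaw": 0},
    {"dp": [0.0015,0.001,-0.061],"yaw": 0}
  ]
}}

```text
time_s: 2.27
tcp_pos: [0.5378, 0.1091, 0.1272]
eef_rot: [179.9, -0.0, -81.3]
contact_force: [0.4, 0.4, 0.3]
gripper_width: 0.0877
gripper_force: 0.0
```

Run:
```python
from h import *
s=cap('side','s1')['image'][110:260,160:360]; t=cap('top','t1')['image'][140:290,120:320]
cv2.imwrite('pics/c1.png',np.hstack([cv2.resize(x,None,fx=2,fy=2,interpolation=2) for x in (s,t)])[:,:,::-1])
print(get_state()['tcp_pos'])
```

```text
[0.53837817 0.10921766 0.12817327]
```

View pics/c1.png

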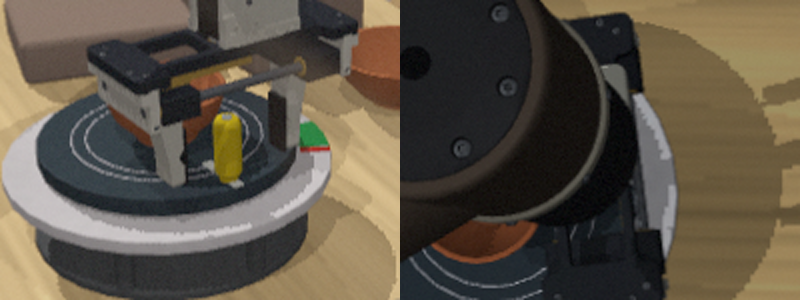

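The side crop shows the knob at about (228,150), between the two fingers and clear of the bowl. I'll close gently.

Emit:
{"fn": "apply_moves", "kwargs": {
  "targets": [
    {"dp": [-0.001,-0.001,-0.003],"yaw": 0},
    {"dp": [-0.001,-0.001,-0.003],"yaw": 0},
    {"dp": [-0.001,-0.001,-0.003],"yaw": 0},
    {"dp": [-0.001,-0.001,-0.003],"yaw": 0},
    {"dp": [-0.001,-0.001,-0.003],"yaw": 0},
    {"dp": [-0.001,-0.001,-0.003],"yaw": 0},
    {"dp": [-0.001,-0.001,-0.003],"yaw": 0},
    {"dp": [-0.001,-0.001,-0.003],"yaw": 0},
    {"dp": [-0.001,-0.001,-0.003],"yaw": 0},
    {"dp": [-0.001,-0.001,-0.003],"yaw": 0}
  ],
  "grip": 1,
  "squeeze": 20
}}

```text
time_s: 3.2
tcp_pos: [0.537, 0.1079, 0.1245]
eef_rot: [180.0, -0.0, -81.3]
contact_force: [0.3, 0.6, -0.6]
gripper_width: 0.027
gripper_force: 0.0
```

Run:
```python
from h import *
s=get_state(); print(s['tcp_pos'],s['gripper_width'],s['contact_force'],s['time_s'])
# arc steps from theta0=-81.3
C=np.array([.5228,.2020]); p0=C+.095*np.array([np.cos(np.radians(-81.5)),np.sin(np.radians(-81.5))])
print(p0)
for d in np.arange(0,76,1.5):
    a=np.radians(-81.5+d); print(d,(C+.095*np.array([np.cos(a),np.sin(a)])-p0).round(4))
```

```text
[0.53704751 0.10786708 0.12453083] 0.02696720562964871 [ 0.25649239  0.59643984 -0.63476688] 3.2
[0.53684189 0.10804349]
0.0 [0. 0.]
1.5 [0.0025 0.0004]
3.0 [0.0049 0.0009]
4.5 [0.0073 0.0014]
6.0 [0.0097 0.002 ]
7.5 [0.0121 0.0026]
9.0 [0.0145 0.0034]
10.5 [0.0169 0.0041]
12.0 [0.0192 0.005 ]
13.5 [0.0215 0.0059]
15.0 [0.0238 0.0068]
16.5 [0.0261 0.0079]
18.0 [0.0283 0.0089]
19.5 [0.0306 0.0101]
21.0 [0.0327 0.0113]
22.5 [0.0349 0.0125]
24.0 [0.037  0.0138]
25.5 [0.0391 0.0152]
27.0 [0.0411 0.0166]
28.5 [0.0431 0.0181]
30.0 [0.0451 0.0196]
31.5 [0.047  0.0212]
33.0 [0.0489 0.0228]
34.5 [0.0507 0.0245]
36.0 [0.0525 0.0262]
37.5 [0.0543 0.028 ]
39.0 [0.056  0.0298]
40.5 [0.0577 0.0316]
42.0 [0.0593 0.0335]
43.5 [0.0608 0.0355]
45.0 [0.0623 0.0374]
46.5 [0.0638 0.0395]
48.0 [0.0652 0.0415]
49.5 [0.0665 0.0436]
51.0 [0.0678 0.0457]
52.5 [0.069  0.0479]
54.0 [0.0702 0.0501]
55.5 [0.0713 0.0523]
57.0 [0.0724 0.0546]
58.5 [0.0734 0.0568]
60.0 [0.0743 0.0591]
61.5 [0.0752 0.0615]
63.0 [0.076  0.0638]
64.5 [0.0768 0.0662]
66.0 [0.0775 0.0686]
67.5 [0.0781 0.071 ]
69.0 [0.0787 0.0734]
70.5 [0.0792 0.0758]
72.0 [0.0797 0.0783]
73.5 [0.08   0.0807]
75.0 [0.0803 0.0832]
```

Still closing (27 mm), so I'll let it finish.

Emit:
{"fn": "apply_moves", "kwargs": {
  "targets": [
    {"dp": [0,0,0],"yaw": 0},
    {"dp": [0,0,0],"yaw": 0},
    {"dp": [0,0,0],"yaw": 0},
    {"dp": [0,0,0],"yaw": 0}
  ]
}}

```text
time_s: 3.53
tcp_pos: [0.5372, 0.1079, 0.1246]
eef_rot: [-180.0, 0.0, -81.3]
contact_force: [1.6, -0.6, -1.5]
gripper_width: 0.0219
gripper_force: 20.0
```

Emit:
{"fn": "apply_moves", "kwargs": {
  "targets": [
    {"dp": [0.0012,0.0002,0],"yaw": 0.75},
    {"dp": [0.0025,0.0004,0],"yaw": 1.5},
    {"dp": [0.0037,0.0006,0],"yaw": 2.25},
    {"dp": [0.0049,0.0009,0],"yaw": 3},
    {"dp": [0.0061,0.0011,0],"yaw": 3.75},
    {"dp": [0.0073,0.0014,0],"yaw": 4.5},
    {"dp": [0.0085,0.0017,0],"yaw": 5.25},
    {"dp": [0.0097,0.002,0],"yaw": 6},
    {"dp": [0.0109,0.0023,0],"yaw": 6.75},
    {"dp": [0.0121,0.0026,0],"yaw": 7.5},
    {"dp": [0.0133,0.003,0],"yaw": 8.25},
    {"dp": [0.0145,0.0034,0],"yaw": 9},
    {"dp": [0.0157,0.0037,0],"yaw": 9.75},
    {"dp": [0.0169,0.0041,0],"yaw": 10.5},
    {"dp": [0.018,0.0045,0],"yaw": 11.25},
    {"dp": [0.0192,0.005,0],"yaw": 12},
    {"dp": [0.0204,0.0054,0],"yaw": 12.75},
    {"dp": [0.0215,0.0059,0],"yaw": 13.5},
    {"dp": [0.0227,0.0063,0],"yaw": 14.25},
    {"dp": [0.0238,0.0068,0],"yaw": 15}
  ]
}}

```text
time_s: 5.2
tcp_pos: [0.5594, 0.1139, 0.1245]
eef_rot: [179.8, -0.0, -66.3]
contact_force: [-5.8, -1.3, 6.3]
gripper_width: 0.0214
gripper_force: 20.0
```

Run:
```python
import numpy as np
f=lambda d:.095*np.array([np.cos(np.radians(-81.5+d)),np.sin(np.radians(-81.5+d))])
for s in (15,30,45,60): print(s,[((f(s+d)-f(s))*1e4).round().astype(int).tolist() for d in np.arange(.75,15.1,.75)])
```

```text
15 [[11, 5], [23, 10], [34, 16], [45, 21], [56, 27], [67, 32], [78, 38], [89, 44], [100, 51], [110, 57], [121, 63], [132, 70], [142, 77], [152, 84], [163, 91], [173, 98], [183, 105], [193, 113], [203, 120], [213, 128]]
30 [[10, 8], [19, 16], [29, 24], [38, 32], [47, 40], [57, 49], [66, 57], [74, 66], [83, 75], [92, 84], [101, 93], [109, 102], [117, 111], [126, 120], [134, 130], [142, 139], [150, 149], [157, 159], [165, 168], [172, 178]]
45 [[7, 10], [15, 20], [22, 30], [29, 41], [35, 51], [42, 62], [49, 72], [55, 83], [61, 94], [67, 105], [73, 115], [79, 126], [85, 137], [90, 149], [96, 160], [101, 171], [106, 182], [111, 194], [116, 205], [120, 217]]
60 [[4, 12], [9, 23], [13, 35], [17, 47], [21, 59], [25, 70], [28, 82], [32, 94], [35, 106], [38, 118], [41, 130], [44, 143], [46, 155], [49, 167], [51, 179], [53, 191], [55, 204], [57, 216], [59, 228], [60, 241]]
```

Emit:
{"fn": "apply_moves", "kwargs": {
  "targets": [
    {"dp": [0.0011,0.0005,0],"yaw": 0.75},
    {"dp": [0.0023,0.001,0],"yaw": 1.5},
    {"dp": [0.0034,0.0016,0],"yaw": 2.25},
    {"dp": [0.0045,0.0021,0],"yaw": 3},
    {"dp": [0.0056,0.0027,0],"yaw": 3.75},
    {"dp": [0.0067,0.0032,0],"yaw": 4.5},
    {"dp": [0.0078,0.0038,0],"yaw": 5.25},
    {"dp": [0.0089,0.0044,0],"yaw": 6},
    {"dp": [0.01,0.0051,0],"yaw": 6.75},
    {"dp": [0.011,0.0057,0],"yaw": 7.5},
    {"dp": [0.0121,0.0063,0],"yaw": 8.25},
    {"dp": [0.0132,0.007,0],"yaw": 9},
    {"dp": [0.0142,0.0077,0],"yaw": 9.75},
    {"dp": [0.0152,0.0084,0],"yaw": 10.5},
    {"dp": [0.0163,0.0091,0],"yaw": 11.25},
    {"dp": [0.0173,0.0098,0],"yaw": 12},
    {"dp": [0.0183,0.0105,0],"yaw": 12.75},
    {"dp": [0.0193,0.0113,0],"yaw": 13.5},
    {"dp": [0.0203,0.012,0],"yaw": 14.25},
    {"dp": [0.0213,0.0128,0],"yaw": 15}
  ]
}}

```text
time_s: 6.87
tcp_pos: [0.5805, 0.1257, 0.1245]
eef_rot: [179.7, 0.0, -51.3]
contact_force: [-5.3, -6.2, 6.3]
gripper_width: 0.0214
gripper_force: 20.0
```

Emit:
{"fn": "apply_moves", "kwargs": {
  "targets": [
    {"dp": [0.001,0.0008,0],"yaw": 0.75},
    {"dp": [0.0019,0.0016,0],"yaw": 1.5},
    {"dp": [0.0029,0.0024,0],"yaw": 2.25},
    {"dp": [0.0038,0.0032,0],"yaw": 3},
    {"dp": [0.0047,0.004,0],"yaw": 3.75},
    {"dp": [0.0057,0.0049,0],"yaw": 4.5},
    {"dp": [0.0066,0.0057,0],"yaw": 5.25},
    {"dp": [0.0074,0.0066,0],"yaw": 6},
    {"dp": [0.0083,0.0075,0],"yaw": 6.75},
    {"dp": [0.0092,0.0084,0],"yaw": 7.5},
    {"dp": [0.0101,0.0093,0],"yaw": 8.25},
    {"dp": [0.0109,0.0102,0],"yaw": 9},
    {"dp": [0.0117,0.0111,0],"yaw": 9.75},
    {"dp": [0.0126,0.012,0],"yaw": 10.5},
    {"dp": [0.0134,0.013,0],"yaw": 11.25},
    {"dp": [0.0142,0.0139,0],"yaw": 12},
    {"dp": [0.015,0.0149,0],"yaw": 12.75},
    {"dp": [0.0157,0.0159,0],"yaw": 13.5},
    {"dp": [0.0165,0.0168,0],"yaw": 14.25},
    {"dp": [0.0172,0.0178,0],"yaw": 15}
  ]
}}

```text
time_s: 8.53
tcp_pos: [0.5986, 0.1429, 0.1245]
eef_rot: [179.8, -0.0, -36.3]
contact_force: [-0.5, -9.5, 3.6]
gripper_width: 0.0214
gripper_force: 20.0
```

Emit:
{"fn": "apply_moves", "kwargs": {
  "targets": [
    {"dp": [0.0007,0.001,0],"yaw": 0.75},
    {"dp": [0.0015,0.002,0],"yaw": 1.5},
    {"dp": [0.0022,0.003,0],"yaw": 2.25},
    {"dp": [0.0029,0.0041,0],"yaw": 3},
    {"dp": [0.0035,0.0051,0],"yaw": 3.75},
    {"dp": [0.0042,0.0062,0],"yaw": 4.5},
    {"dp": [0.0049,0.0072,0],"yaw": 5.25},
    {"dp": [0.0055,0.0083,0],"yaw": 6},
    {"dp": [0.0061,0.0094,0],"yaw": 6.75},
    {"dp": [0.0067,0.0105,0],"yaw": 7.5},
    {"dp": [0.0073,0.0115,0],"yaw": 8.25},
    {"dp": [0.0079,0.0126,0],"yaw": 9},
    {"dp": [0.0085,0.0137,0],"yaw": 9.75},
    {"dp": [0.009,0.0149,0],"yaw": 10.5},
    {"dp": [0.0096,0.016,0],"yaw": 11.25},
    {"dp": [0.0101,0.0171,0],"yaw": 12},
    {"dp": [0.0106,0.0182,0],"yaw": 12.75},
    {"dp": [0.0111,0.0194,0],"yaw": 13.5},
    {"dp": [0.0116,0.0205,0],"yaw": 14.25},
    {"dp": [0.012,0.0217,0],"yaw": 15}
  ]
}}

```text
time_s: 10.2
tcp_pos: [0.6123, 0.1652, 0.1246]
eef_rot: [179.9, -0.1, -21.3]
contact_force: [5.8, -7.9, -0.7]
gripper_width: 0.0214
gripper_force: 20.0
```

Emit:
{"fn": "apply_moves", "kwargs": {
  "targets": [
    {"dp": [0.0003,0.0008,0],"yaw": 0.5},
    {"dp": [0.0006,0.0016,0],"yaw": 1},
    {"dp": [0.0009,0.0023,0],"yaw": 1.5},
    {"dp": [0.0012,0.0031,0],"yaw": 2},
    {"dp": [0.0015,0.0039,0],"yaw": 2.5},
    {"dp": [0.0017,0.0047,0],"yaw": 3},
    {"dp": [0.002,0.0055,0],"yaw": 3.5},
    {"dp": [0.0022,0.0063,0],"yaw": 4},
    {"dp": [0.0025,0.007,0],"yaw": 4.5},
    {"dp": [0.0027,0.0078,0],"yaw": 5},
    {"dp": [0.0029,0.0086,0],"yaw": 5.5},
    {"dp": [0.0032,0.0094,0],"yaw": 6},
    {"dp": [0.0034,0.0102,0],"yaw": 6.5},
    {"dp": [0.0036,0.011,0],"yaw": 7},
    {"dp": [0.0038,0.0118,0],"yaw": 7.5},
    {"dp": [0.0038,0.0118,0],"yaw": 7.5},
    {"dp": [0.0038,0.0118,0],"yaw": 7.5}
  ]
}}

```text
time_s: 11.62
tcp_pos: [0.6168, 0.1779, 0.1246]
eef_rot: [180.0, -0.1, -13.8]
contact_force: [8.1, -4.9, -3.0]
gripper_width: 0.0213
gripper_force: 20.0
```

Run:
```python
from h import *
s=cap('side','s2')['image'][110:260,160:360]; t=cap('top','t2')['image'][140:290,80:280]
cv2.imwrite('pics/c2.png',np.hstack([cv2.resize(x,None,fx=2,fy=2,interpolation=2) for x in (s,t)])[:,:,::-1])
p=get_state()['tcp_pos'];k=p[:2]-[.5228,.202]
print(p,np.hypot(*k),np.degrees(np.arctan2(k[1],k[0])))
```

```text
[0.61685618 0.17792659 0.12464985] 0.09708807523621987 -14.356496491547299
```

View pics/c2.png

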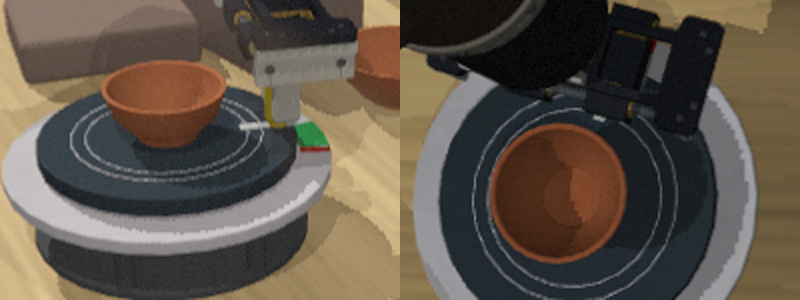

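The pointer has passed the red mark and lies along the green band (side crop (255,127) toward the green at (312,135)). The joint is about 1.16. I'll nudge 2° further, settle and release.

Emit:
{"fn": "apply_moves", "kwargs": {
  "targets": [
    {"dp": [0.0005,0.0008,0],"yaw": 0.5},
    {"dp": [0.0009,0.0016,0],"yaw": 1},
    {"dp": [0.0014,0.0024,0],"yaw": 1.5},
    {"dp": [0.0017,0.0032,0],"yaw": 2},
    {"dp": [0.0017,0.0032,0],"yaw": 2},
    {"dp": [0.0017,0.0032,0],"yaw": 2}
  ]
}}

```text
time_s: 12.22
tcp_pos: [0.6178, 0.1813, 0.1246]
eef_rot: [180.0, -0.1, -11.8]
contact_force: [4.6, -4.4, -1.2]
gripper_width: 0.0213
gripper_force: 20.0
```

Emit:
{"fn": "apply_moves", "kwargs": {
  "targets": [
    {"dp": [0,0,0],"yaw": 0},
    {"dp": [0,0,0],"yaw": 0},
    {"dp": [0,0,0],"yaw": 0},
    {"dp": [0,0,0],"yaw": 0},
    {"dp": [0,0,0],"yaw": 0},
    {"dp": [0,0,0],"yaw": 0},
    {"dp": [0,0,0],"yaw": 0},
    {"dp": [0,0,0],"yaw": 0},
    {"dp": [0,0,0],"yaw": 0},
    {"dp": [0,0,0],"yaw": 0}
  ],
  "grip": -1
}}

```text
time_s: 13.05
tcp_pos: [0.6169, 0.182, 0.1246]
eef_rot: [-180.0, -0.0, -11.8]
contact_force: [-0.1, -0.2, -0.1]
gripper_width: 0.0822
gripper_force: 0.0
```

Released, with no contact force. I'll rise straight up, then back off to the left so I can look.

Emit:
{"fn": "apply_moves", "kwargs": {
  "targets": [
    {"dp": [0,0,0.01],"yaw": 0},
    {"dp": [0,0,0.025],"yaw": 0},
    {"dp": [0,0,0.045],"yaw": 0},
    {"dp": [0,0,0.065],"yaw": 0},
    {"dp": [0,0,0.085],"yaw": 0},
    {"dp": [0,0,0.105],"yaw": 0},
    {"dp": [0,0,0.125],"yaw": 0},
    {"dp": [-0.015,0.025,0.13],"yaw": 0},
    {"dp": [-0.03,0.05,0.13],"yaw": 0},
    {"dp": [-0.05,0.08,0.13],"yaw": 0},
    {"dp": [-0.07,0.11,0.13],"yaw": 0},
    {"dp": [-0.09,0.14,0.13],"yaw": 0},
    {"dp": [-0.11,0.17,0.13],"yaw": 0},
    {"dp": [-0.13,0.2,0.13],"yaw": 0},
    {"dp": [-0.15,0.23,0.13],"yaw": 0},
    {"dp": [-0.17,0.26,0.13],"yaw": 0},
    {"dp": [-0.19,0.29,0.13],"yaw": 0},
    {"dp": [-0.2,0.31,0.13],"yaw": 0},
    {"dp": [-0.2,0.31,0.13],"yaw": 0}
  ]
}}

```text
time_s: 14.63
tcp_pos: [0.4147, 0.4956, 0.2551]
eef_rot: [-179.9, -0.0, -11.6]
contact_force: [0.1, -0.7, 0.1]
gripper_width: 0.0879
gripper_force: 0.0
```

Run:
```python
from h import *
c=cap('top','t3');cap('side','s3')
cv2.imwrite('pics/c3.png',cv2.resize(c['image'][140:240,150:250],None,fx=5,fy=5,interpolation=2)[:,:,::-1])
print(get_state()['tcp_pos'])
```

```text
[0.41616711 0.49268098 0.25497528]
```

View pics/c3.png

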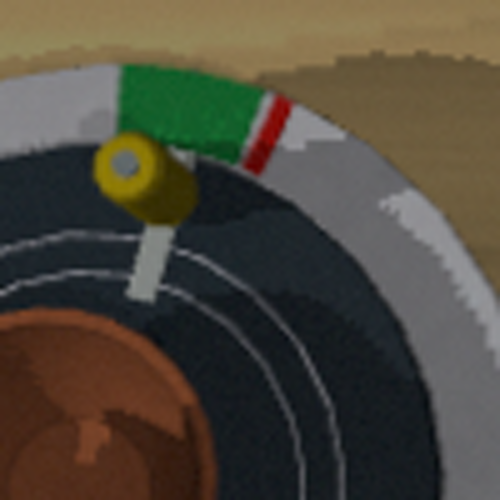

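The crop shows the pointer running from (142,298) to (187,157), and it ends against the green band between its edges. I'll check the angle and hand in.

Run:
```python
from h import *
t=load('t3');C=np.array([.5228,.202])
f=lambda u,v,z:(lambda m:np.degrees(np.arctan2(m[1],m[0])))(atz(t,150+u/5,140+v/5,z)[:2]-C)
a=[f(142,298,.09),f(187,157,.09),f(125,164,.142)]
b=f(268,135,.07); print(a,b,1+np.radians(np.array(a)-b))
if all(1.1<x<1.35 for x in 1+np.radians(np.array(a)-b)): print(r.close_job())
```

```text
[np.float64(-14.790484001474208), np.float64(-14.995096408489156), np.float64(-13.557866802891263)] -22.927772014247434 [1.14202247 1.13845131 1.1635357 ]
the job is handed in; nothing more can be done
None
```

The job is handed in: the terracotta wheel stands at about 1.15 rad, with the pointer inside the green band (1.05 to 1.40). The knob is released, and the blue-bowl wheel was left alone.

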